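Clamp a meter cover with the freewheeling ratchet handle

ROBOT

A 6-joint arm with a two-finger parallel gripper is mounted at the origin on the work surface. World frame = base frame: x ahead of the robot, y to its left, z up, the work surface at z = 0. Lengths are in m, angles in rad, forces in N, time in s.
With the tool pointing down it reaches from about 0.375 to 0.975 m from the base axis. Payload 3.8 kg.
Tool frame: the origin (TCP) lies midway between the tips of the shut fingers; the grasp point (between the pads) lies 19 mm behind it; z points along the fingers, y is the line along which they close (so a half turn about z gives the same grasp; the last joint's range is limited). The gripper opens to 85 mm and grips with 20 to 120 N. Pads are 22 mm wide; open, the fingers measure 114 mm over their backs; the gripper's body (76 mm by 85 mm) begins 54 mm behind the grasp point. The pads swing forward as they close: fully open they stand 13 mm farther back than shut.
Start: joints at [-1.383, 0.264, 1.604, -0, 1.274, -0.037], TCP at [0.15, -0.658, 0.231] pointing down, gripper open.
Joint ranges: [-2.63, 2.63], [-0.94, 2.18], [0.31, 2.57], [-1.31, 4.45], [0, 2.66], [-2.55, 2.55]. Speed limits (rad/s): [2.57, 2.57, 3.14, 3.14, 3.14, 3.14].

INTERFACE

Orientations are given as a rotation vector (axis times angle).
In Python, from workcell import sensors, viewer, job gives the robot as it stands.
- The arm moves only by the shell command python3 -m inch 'ROWS' [FORCE]. ROWS is JSON, one flat list of numbers, 7 for each row, row after row: the shift along the tool's x, y, z in mm, then the turn, a rotation vector about the tool's x, y, z in degrees, then the finger opening in mm, from 0 to 85.4. A call has exactly 8 rows; each row shifts and turns the commanded pose from where the row before left it, along the tool's axes as they then stand; what a row does not reach is not made up. A row lasts 1/10 s, in which the tool goes at most 50 mm and 8.59 degrees, less where a joint would pass 70% of its speed; a pose out of reach is approached as far as the arm can. A call is refused whole if a number of a shift passes 50 or a number of a turn 8.59, either way. A call with a gripper value outside its range is refused whole. The fingers move at their own pace and stop on an object; FORCE is the grip in N (left out, the last holds). Time passes only in rows, so rows that do not move let the fingers close, or fill a call up. It gives the time, the measured TCP pose, the force, the opening and the grip force at its end, in the units of the state.
- sensors.read_state(): the state, without advancing time (a new reading comes with each control period).
- viewer.read_camera(name): name is "scene" or "top" or "wrist"; returns the picture (480x640x3 uint8, red, green, blue); there is no depth.
- viewer.camera_params(name): a dict with "K" (3x3 intrinsics, pixels), "world_to_cam" (4x4, takes a point from world to camera coordinates). Camera axes: x right, y down, z forward; pixel columns grow to the right and rows downward; lengths in m; the calibration is good to about 2 mm. A picture is of the moment at which its call begins: read the wrist's pose just before it. camera_params takes no time and is no camera call; for the wrist camera it gives the pose at the moment of the call.
- job.finish_job(): hands the job in; it is judged then, once.
The state is a dict: "time": time; "q": joint angles; "joint_vel": joint speeds; "joint_torque": joint torques, N m; "tool_pos": TCP position; "tcp_rot": TCP orientation; "wrist_force": force on the tool from outside, world axes, zero at the start; "torque": the same for the moment, N m; "width": opening from 0.0 (shut) to 1.0 (fully open); "grip_force": force on a finger pad.
Only numpy, scipy, OpenCV 4.12 (cv2) and the standard library are available. Lean on these libraries where they do the work, as an engineer would, in place of code of your own. Each camera call takes 0.05 s, during which the arm holds its last target. There are 200 camera calls.

TASK

Stand the black meter cover upright on the bed of the bench clamp, squarely between its two jaws, and let go of it. Then swing the clamp's freewheeling handle to and fro - one way it grips and drives the jaw shut, the other way it spins loose, and which is which must be found by trying both ways - until the jaw's sprung plate is clearly pressed in and holds the cover firmly, without crushing it. Move the jaw only by its handle, let go at the end, and leave the screw, the plier and the terminal shield where they lie.

Things in the scene. Friction and masses are not known exactly. Their poses are not given: they have to be found in the camera images.
- cover: black plastic meter cover, an upright box 62 (x) by 40 (y) by 90 mm tall (z), 0.22 kg, small glass window on its +x face; origin at the centre of its underside. Starts upright on the desktop beside the clamp. In the clamp its 40 mm thickness (y) lies along the closing line (clamp y), either way round, so that its 62 mm sides stay free to be held.
- clamp: fixed steel clamp: flat bed 120 (x) by 300 mm (y from -130 to +170), 12 mm thick, origin under it on the desktop, z up. Along y: the fixed jaw (72 wide in x, top at 78 mm), its face at y = -90 mm looking to +y; the moving jaw (top at 76 mm); the round gear head at y = +115 mm, radius 48 mm, with the handle on top. Jaws centred on x = 0.
- seat (a point): point at the foot of the fixed jaw's face, middle of its width, on the bed's top surface (12 mm above the desktop); axes as the clamp's: +y points from the fixed jaw to the moving jaw. The cover stands right with its origin at x = 0, height 0, and y between 20 mm (against the fixed jaw) and the free gap.
- jaw (a joint): travel of the moving jaw towards the fixed jaw, m: 0 at the start (80 mm free between fixed face and sprung plate), at most 0.058. About 20 mm per rad of handle the gripping way; it stays where it is left. It drags with 40 N: not to be shoved by hand. The plate meets a cover standing against the fixed jaw at 0.040; beyond that the plate is pressed in.
- plate (a joint): how far the sprung steel plate on the moving jaw's face is pressed back into the jaw, in m: 0 free, 0.012 fully in; spring 2.5 N per mm (so 7 mm is about 17 N of clamping force). About half in is a proper hold.
- jaw_face (a point): centre of the sprung plate's flat face on the moving jaw, 72 wide by 58 mm tall, axes as the clamp's (it looks to -y).
- handle (a joint): handle angle, rad, + is counter-clockwise from above, stops at -0.75 and +0.75; at 0 the lever points to the clamp's -x. A hidden freewheel grips one way (either, unmarked) and drives the jaw shut; the other way it clicks loose. Up to 0.26 rad is lost before each bite; over 0.15 m/s at the knob it may slip. Driving takes about 9 N at the knob, up to 15 N with the plate in, loose 2 N.
- pivot (a point): point on the handle's vertical turning axis, at the height of the knob's middle (107 mm above the desktop).
- knob (a point): centre of the handle's upright black knob: a freely spinning cylinder 16 mm in diameter, from 84 to 126 mm above the desktop, standing at the lever's end 100 mm from the turning axis. The lever beneath it is 18 mm wide, its top at 83 mm.
- screw: bystander: brass locking screw standing on its 22 mm head, 36 mm tall; origin under its centre.
- plier: bystander: steel crimping plier lying flat, 170 mm long along its x, 18 mm thick; origin at its rivet, on the desktop.
- shield: bystander: olive plastic terminal shield, a shallow cap 60 by 100 by 28 mm lying open side down; origin under its centre.

How it is judged:
By the outcome, as a careful person would: the job done as asked, in the order asked, and still so for the second after the job is handed in, with the robot touching nothing.
It also fails if it takes over 72 s, if anything falls off the work surface, if the arm or the gripper's body presses on something with over 40 N, if the wrist force passes 120 N, or if a joint passes its speed limit or range.

## Working session

There is one attempt and no reset: what is moved stays moved. The work goes in short steps, Python scripts to look and compute and a shell command to move; the robot and the scene stay as the last step left them, time stands still between calls to the robot, and variables do not carry over. Pictures are saved under pics/ and viewed, at most 10 in all, crops included, and the job is handed in when it is done.

```bash
ls; mkdir -p pics; python3 - <<'E'
from workcell import sensors, viewer
import cv2
for n in ("scene","top"):
    im=viewer.read_camera(n); cv2.imwrite(f"pics/{n}0.png",im[:,:,::-1]); p=viewer.camera_params(n); print(n,p["K"].round(1).tolist(),p["world_to_cam"].round(4).tolist())
print(sensors.read_state())
E
```

```text
pics
scene [[462.2, 0.0, 321.6], [0.0, 462.2, 241.7], [0.0, 0.0, 1.0]] [[-0.6845, 0.7289, 0.0102, 0.3285], [0.5973, 0.5689, -0.5654, -0.2948], [-0.4179, -0.3809, -0.8248, 1.2296], [0.0, 0.0, 0.0, 1.0]]
top [[554.4, 0.0, 322.9], [0.0, 554.4, 237.8], [0.0, 0.0, 1.0]] [[-0.0173, -0.9998, -0.0024, 0.0336], [-0.9939, 0.0175, -0.1092, 0.5655], [0.1092, 0.0005, -0.994, 1.4202], [0.0, 0.0, 0.0, 1.0]]
{'time': 0.1, 'q': array([-1.38289739e+00,  2.64682112e-01,  1.60526908e+00, -2.88724876e-05,
        1.27370725e+00, -3.69054420e-02]), 'joint_vel': array([-0.00147953, -0.00294334, -0.00368218,  0.00111586,  0.00072658,
        0.00137633]), 'joint_torque': array([ 1.37360198e-04, -5.16707754e+01, -3.68588734e+01, -4.13576595e-05,
        6.27800226e-03, -2.16228460e-05]), 'tool_pos': array([ 0.15032657, -0.65735219,  0.23006655]), 'tcp_rot': array([-3.11972137e+00, -3.52161202e-01,  2.87788456e-04]), 'wrist_force': array([ 0.69242717,  0.42347039, -0.64407628]), 'torque': array([ 0.06632023, -0.01389369,  0.02282739]), 'grip_force': 0.0, 'width': 0.9981591729082678}
```

View pics/scene0.png

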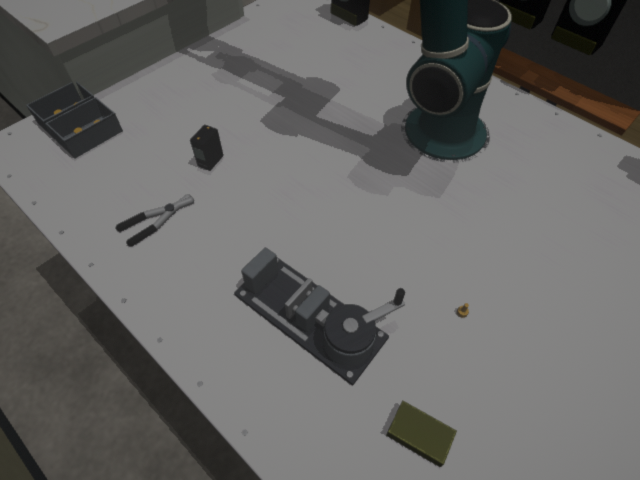

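View pics/top0.png

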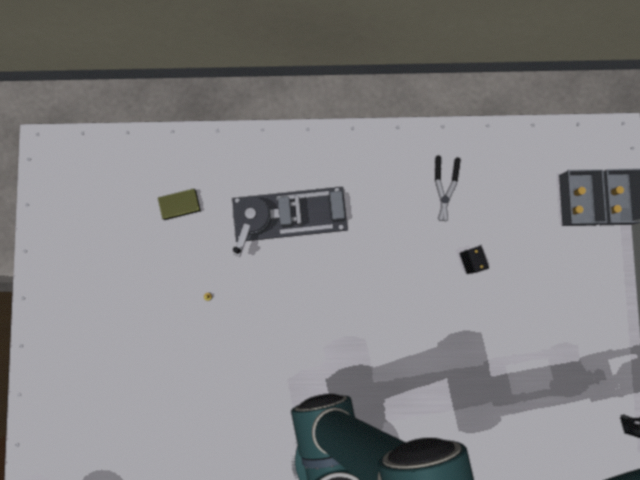

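```bash
python3 - <<'E'
import cv2,numpy as np
t=cv2.imread("pics/top0.png");s=cv2.imread("pics/scene0.png")
c=np.zeros((600,800,3),np.uint8)
def put(im,x,y,w,h,k,X,Y):
    r=cv2.resize(im[y:y+h,x:x+w],None,fx=k,fy=k,interpolation=cv2.INTER_CUBIC); r=cv2.convertScaleAbs(r,alpha=1.5,beta=10)
    for i in range(0,w,10): cv2.line(r,(i*k,0),(i*k,6),(0,0,255),1)
    for i in range(0,h,10): cv2.line(r,(0,i*k),(6,i*k),(0,0,255),1)
    c[Y:Y+h*k,X:X+w*k]=r
put(t,225,180,130,80,4,0,0); put(t,450,235,50,50,5,540,0); put(s,185,120,50,60,4,540,300)
put(s,230,240,170,140,2,0,320); cv2.imwrite("pics/crop1.png",c)
E
```

```text
(no output)
```

View pics/crop1.png

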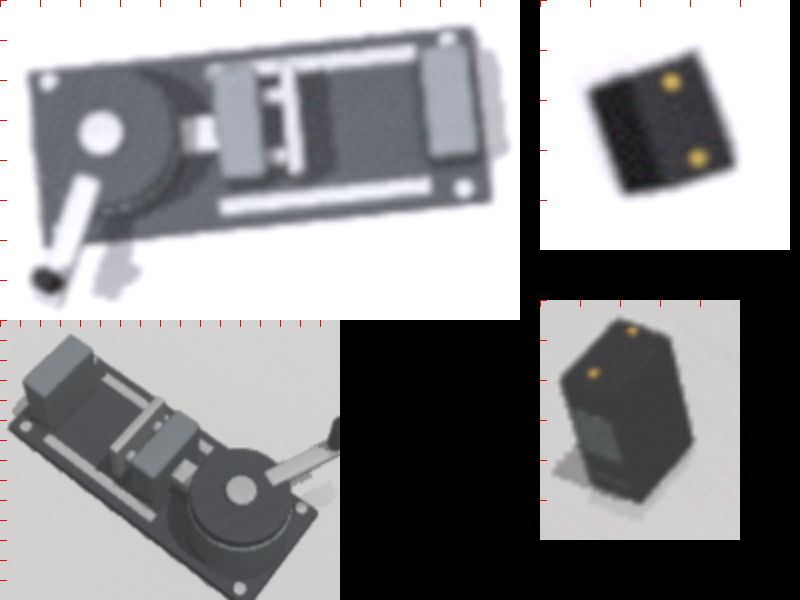

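```bash
cat > h.py <<'E'
import numpy as np, cv2
from scipy.optimize import least_squares
from scipy.spatial.transform import Rotation as R
from workcell import sensors, viewer
def proj(P,p):
    c=(np.c_[P,np.ones(len(P))]@p["world_to_cam"].T)[:,:3]; c=c@p["K"].T; return c[:,:2]/c[:,2:]
def ray(uv,z,p):
    W=np.linalg.inv(p["world_to_cam"]); d=W[:3,:3]@np.linalg.inv(p["K"])@[*uv,1]; o=W[:3,3]; return o+d*(z-o[2])/d[2]
def place(L,x,y,a):
    L=np.asarray(L,float);c,s=np.cos(a),np.sin(a)
    return np.c_[x+c*L[:,0]-s*L[:,1],y+s*L[:,0]+c*L[:,1],L[:,2]]
def fit(obs,x0):  # obs: list of (params, local pts, pixels)
    f=lambda v:np.concatenate([(proj(place(L,*v),p)-np.asarray(u)).ravel() for p,L,u in obs])
    r=least_squares(f,x0,loss="soft_l1"); return r.x,r.fun.reshape(-1,2)
def go(p,rv):   # offset from now to target in tool frame
    s=sensors.read_state(); A=R.from_rotvec(s["tcp_rot"])
    return (A.inv().apply(np.array(p)-s["tool_pos"])*1e3).round(1), np.degrees((A.inv()*R.from_rotvec(rv)).as_rotvec()).round(2)
E
python3 - <<'E'
from h import *
T=viewer.camera_params("top");S=viewer.camera_params("scene")
t4=lambda l:[(225+x/4,180+y/4) for x,y in l]; t5=lambda l:[(450+(x-540)/5,235+y/5) for x,y in l]; s4=lambda l:[(185+(x-540)/4,120+(y-300)/4) for x,y in l]
s2=lambda l:[(230+x/2,240+(y-320)/2) for x,y in l]
# clamp: which bed corner? fixed jaw on right in top (world -y): clamp +y ~ world +y
B=[(.06,.17,.012),(.06,-.13,.012),(-.06,-.13,.012),(-.06,.17,.012)]
ob=[(T,B,t4([(28,73),(475,28),(492,200),(43,244)])),
 (S,[(.06,-.13,.012),(.06,.17,.012),(-.06,.17,.012)],s2([(9,427),(245,600),(318,513)]))]
v,r=fit(ob,[.7,.1,0]); print("clamp",v,r.round(1).tolist())
pts=place([(0,.115,.107),(0,-.09,.012),(0,-.05,.012)],*v);print(pts)
k=ray(t4([(45,278)])[0],.126,T);print("knob",k, np.linalg.norm((k-pts[0])[:2]), "ang",np.arctan2(*(k-pts[0])[[1,0]])-v[2])
x,y,h=.031,.02,.09
# unknown yaw; long axis x
tt=[(697,50),(737,167),(660,188),(588,92),(625,194)]
L=[(-x,-y,h),(x,-y,h),(x,y,h),(-x,y,0),(x,y,0)]
ss=[(560,380),(618,320),(670,340),(693,440),(640,502),(585,485)]
Ls=[(x,-y,h),(-x,-y,h),(-x,y,h),(-x,y,0),(x,y,0),(x,-y,0)]
g=ray(t5([(684,120)])[0],.09,T);print(g)
for a0 in (0,1.57,3.14,-1.57):
    v,r=fit([(T,L[:2]+L[3:],t5(tt[:2]+tt[3:])),(S,Ls,s4(ss))],[g[0],g[1],a0]);print("cover",v,r.round(1).tolist())
E
```

```text
clamp [0.63550797 0.09108778 0.08258131] [[-0.2, -0.9], [-0.3, -0.7], [0.1, 0.5], [-0.2, 0.8], [-1.2, -2.0], [0.0, 3.7], [0.5, -1.5]]
[[0.62602191 0.20569587 0.107     ]
 [0.64293184 0.00139449 0.012     ]
 [0.63963234 0.04125817 0.012     ]]
knob [0.5306316  0.23568705 0.126     ] 0.09999391413737607 ang 2.754391974824209
[ 0.4994498  -0.36476226  0.09      ]
cover [ 0.50171728 -0.36146153  0.22954199] [[7.2, 23.2], [-7.7, -24.2], [4.5, 20.3], [-9.2, -22.6], [-2.0, -0.8], [0.2, -1.4], [0.7, -0.5], [1.1, 1.8], [-0.8, 1.9], [0.0, 0.1]]
cover [ 0.50171731 -0.36146152  0.22953801] [[7.2, 23.2], [-7.7, -24.2], [4.5, 20.3], [-9.2, -22.6], [-2.0, -0.8], [0.2, -1.4], [0.7, -0.5], [1.1, 1.8], [-0.8, 1.9], [0.0, 0.1]]
cover [ 0.50106302 -0.36438499  2.32713753] [[0.1, -1.0], [-25.2, -7.1], [23.2, 4.6], [-0.4, 0.5], [24.8, -0.4], [-16.4, 14.4], [-26.7, -2.4], [-24.5, -0.0], [13.3, -15.4], [25.1, 0.4]]
cover [ 0.50171727 -0.36146153  0.22954237] [[7.2, 23.2], [-7.7, -24.2], [4.5, 20.3], [-9.2, -22.6], [-2.0, -0.8], [0.2, -1.4], [0.7, -0.5], [1.1, 1.8], [-0.8, 1.9], [0.0, 0.1]]
```

```bash
python3 -m inch '[41,-21,0,0,0,0,85, 41,-21,0,0,0,0,85, 41,-21,0,0,0,0,85, 41,-21,0,0,0,0,85, 41,-21,0,0,0,0,85, 41,-21,0,0,0,0,85, 41,-21,0,0,0,0,85, 41,-21,0,0,0,0,85]' 40
python3 -m inch '[41,-21,0,0,0,0,85, 41,-21,-20,0,0,0,85, 0,0,0,0,0,-8.5,85, 0,0,0,0,0,-8.5,85, 0,0,0,0,0,-8.5,85, 0,0,0,0,0,-8.5,85, 0,0,0,0,0,-8.5,85, 0,0,0,0,0,-8.5,85]'
python3 -m inch '[0,0,0,0,0,-8.5,85, 0,0,0,0,0,-8.5,85, 0,0,0,0,0,-8.5,85, 0,0,0,0,0,-8.5,85, 0,0,0,0,0,-5,85, 0,0,0,0,0,0,85, 0,0,0,0,0,0,85, 0,0,0,0,0,0,85]'
python3 - <<'E'
from h import *
im=viewer.read_camera("wrist"); cv2.imwrite("pics/w1.png",im[:,:,::-1])
print(go([.5017,-.3615,.25],R.from_euler("zx",[1.8,np.pi]).as_rotvec()))
T=viewer.camera_params("top");t5=lambda l:[(450+(x-540)/5,235+y/5) for x,y in l]
x,y,h=.031,.02,.09
print(fit([(T,[(x,-y,h),(-x,-y,h),(x,y,0),(-x,y,0)],t5([(697,50),(737,167),(588,92),(625,194)]))],[.5,-.36,.23]))
v=(.5017,-.3615,.2295)
print(proj(place([(x,-y,h),(-x,-y,h),(-x,y,h),(x,y,h)],*v),viewer.camera_params("wrist")))
E
```

```text
time: 0.9
tool_pos: [0.4337, -0.4195, 0.2308]
tcp_rot: [-3.121, -0.352, 0.001]
wrist_force: [-0.2, -0.5, -0.3]
width: 0.997
grip_force: 0.0
time: 1.7
tool_pos: [0.5029, -0.3617, 0.2505]
tcp_rot: [-2.66, -1.67, 0.001]
wrist_force: [-0.4, 0.2, -0.1]
width: 0.994
grip_force: 0.0
time: 2.5
tool_pos: [0.5031, -0.3619, 0.2509]
tcp_rot: [-1.96, -2.455, 0.0]
wrist_force: [-0.9, -0.4, 1.1]
width: 0.995
grip_force: 0.0
(array([ 0.8, -1.3,  1. ]), array([ 2.0000e-02, -2.0000e-02, -1.5406e+02]))
(array([ 0.49923074, -0.36466083,  0.31027862]), array([[ 0.50423627, -0.17067726],
       [ 1.24705214, -0.14120897],
       [-1.31485166, -0.49522761],
       [-0.5997777 ,  1.16533132]]))
[[354.48764632 244.2317554 ]
 [282.48493474 244.65393503]
 [280.62271404 198.75672152]
 [355.5607353  198.31445805]]
```

View pics/w1.png

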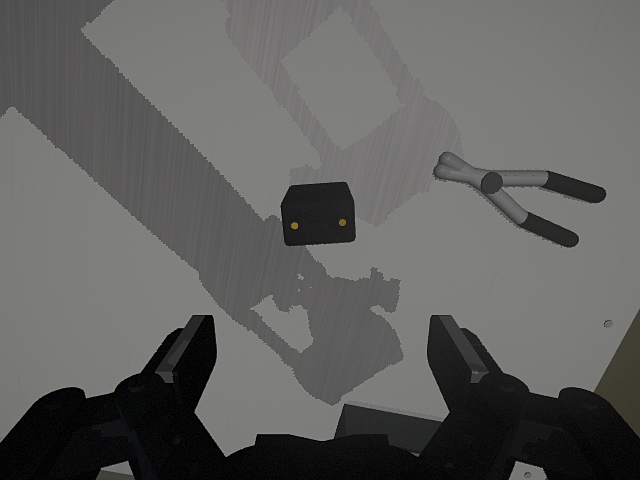

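```bash
sed -i 's/^def go/def sil(im,roi,thr,L,p,x0):\n    x,y,w,h=roi; m=np.zeros(im.shape[:2],np.uint8); m[y:y+h,x:x+w]=(im.max(2)<thr)[y:y+h,x:x+w]; K=8\n    m=cv2.resize(m*255,None,fx=K,fy=K,interpolation=cv2.INTER_CUBIC)[y*K:(y+h)*K,x*K:(x+w)*K]>127\n    def f(v):\n        q=np.zeros(m.shape,np.uint8); u=cv2.convexHull((((proj(place(L,*v),p)+.5-[x,y])*K).round()).astype(np.int32)); cv2.fillConvexPoly(q,u,1); return (q.astype(bool)^m).sum()\/m.sum()\n    from scipy.optimize import minimize\n    s=np.array(x0)+np.array([[0,0,0],[.004,0,0],[0,.004,0],[0,0,.06]])\n    r=minimize(f,x0,method="Nelder-Mead",options=dict(initial_simplex=s)); return r.x,r.fun\ndef go/; ' h.py
python3 - <<'E'
from h import *
im=cv2.imread("pics/w1.png"); p=viewer.camera_params("wrist")
print(im[230,275:300].max(1), im[175:200,320].max(1), im[195,320:365].max(1))
x,y,h=.031,.02,.09
L=[(a*x,b*y,c) for a in(-1,1) for b in (-1,1) for c in (0,h)]
for t in (30,40,50): print(t,sil(im,(265,170,110,90),t,L,p,(.5005,-.363,.27)))
t=cv2.imread("pics/top0.png");print(sil(t,(445,235,60,50),70,L,viewer.camera_params("top"),(.5005,-.363,.27)))
print(sensors.read_state()["time"])
E
```

```text
[ 95  94  94  92  90  92  96 101  26  27  25  31  33  31  32  31  29  29
  30  29  30  32  32  31  31] [118 117 117 117 117 118 120 124  34  29  33  32  32  33  32  30  32  31
  30  32  32  33  34  31  33] [ 32  31  28  32  32  31  29  30  31  33  34  29  31  31  36  32  35  35
  33  35  37  33  37  31  33  33  35  35  33  36  29  33 133 125 119 121
 121 120 118 119 117 121 120 116 117]
30 (array([ 0.50122107, -0.36090898,  0.30952917]), np.float64(4.892415067227753))
40 (array([ 0.50142638, -0.36130714,  0.30654726]), np.float64(0.10129319433954306))
50 (array([ 0.50157674, -0.3615914 ,  0.31146817]), np.float64(0.09088563210103294))
(array([ 0.50101389, -0.36124537,  0.28298611]), np.float64(0.2604549486757065))
2.55
```

```bash
python3 -m inch '[0,0,0,0,0,-5,85, 1,-1.4,20,0,0,0,85, 0,0,30,0,0,0,85, 0,0,35,0,0,0,85, 0,0,35,0,0,0,85, 0,0,35,0,0,0,85, 0,0,30,0,0,0,85, 0,0,23,0,0,0,85]'
python3 -m inch '[0,0,0,0,0,0,85, 0,0,0,0,0,0,50, 0,0,0,0,0,0,50, 0,0,0,0,0,0,50, 0,0,0,0,0,0,50, 0,0,0,0,0,0,50, 0,0,0,0,0,0,50, 0,0,0,0,0,0,50]' 40
```

```text
time: 3.35
tool_pos: [0.5005, -0.3607, 0.0408]
tcp_rot: [-1.849, -2.537, -0.0]
wrist_force: [-0.1, 0.2, 0.8]
width: 0.999
grip_force: 0.0
time: 4.15
tool_pos: [0.5027, -0.3624, 0.0451]
tcp_rot: [1.847, 2.537, -0.0]
wrist_force: [-0.0, -0.3, 5.9]
width: 0.717
grip_force: 46.3
```

```bash
python3 -m inch '[0,0,-10,0,0,0,50, 0,0,-20,0,0,0,50, 0,0,-30,0,0,0,50, 0,0,-30,0,0,0,50, 0,0,-30,0,0,0,50, 0,0,-30,0,0,0,50, 0,0,-25,0,0,6.6,50, 0,0,0,0,0,6.6,50]'
python3 -m inch '[20,14,0,0,0,0,50, 30,21,0,0,0,0,50, 35,25,0,0,0,0,50, 35,25,0,0,0,0,50, 35,25,0,0,0,0,50, 30,21,0,0,0,0,50, 20,14,0,0,0,0,50, 15,11,0,0,0,0,50]'
python3 -m inch '[0,0,0,0,0,0,50, 0,0,0,0,0,0,50, 0,0,0,0,0,0,50, 0,0,0,0,0,0,50, 0,0,0,0,0,0,50, 0,0,0,0,0,0,50, 0,0,0,0,0,0,50, 0,0,0,0,0,0,50]'
python3 - <<'E'
from h import *
p=viewer.camera_params("wrist");im=viewer.read_camera("wrist"); cv2.imwrite("pics/w2.png",im[:,:,::-1])
v=(.6355,.0911,.0826)
print(proj(place([(-.036,-.09,.078),(.036,-.09,.078),(.06,.17,.012),(-.06,.17,.012),(-.06,-.13,.012),(.06,-.13,.012),(0,.115,.07)],*v),p).round(1).tolist())
E
```

```text
time: 4.95
tool_pos: [0.5034, -0.3629, 0.2235]
tcp_rot: [2.129, 2.3, 0.001]
wrist_force: [0.7, 0.1, -1.3]
width: 0.721
grip_force: 45.7
time: 5.75
tool_pos: [0.6391, -0.1274, 0.2177]
tcp_rot: [-2.126, -2.311, 0.001]
wrist_force: [0.2, 0.0, -1.9]
width: 0.727
grip_force: 45.7
time: 6.55
tool_pos: [0.639, -0.1297, 0.2182]
tcp_rot: [2.129, 2.31, 0.0]
wrist_force: [1.2, 0.4, -3.0]
width: 0.721
grip_force: 45.7
[[288.1, 46.0], [393.7, 45.9], [436.9, -393.8], [246.9, -393.9], [268.5, 111.0], [404.2, 110.8], [346.1, -383.4]]
```

View pics/w2.png

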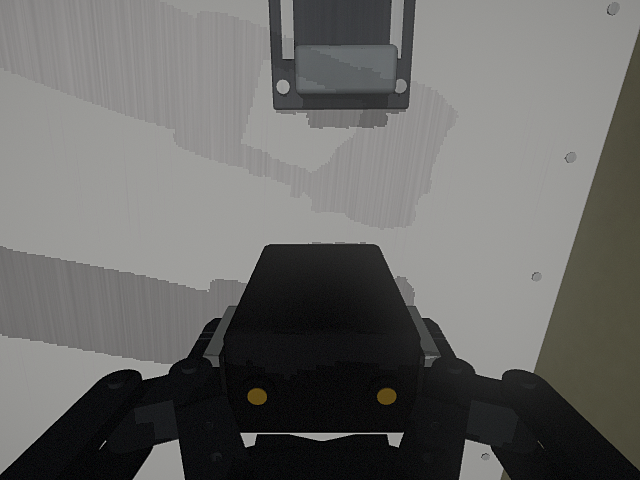

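```bash
cat > m.py <<'E'
from h import *
p=viewer.camera_params("wrist");s=sensors.read_state();print(s["tool_pos"],s["tcp_rot"])
v,r=fit([(p,[(-.06,-.13,.012),(.06,-.13,.012),(-.036,-.09,.078),(.036,-.09,.078)],[(272,109.5),(409,109.5),(295.5,45),(397.5,45)])],[.6355,.0911,.0826]);print("clamp",v,r.round(1).tolist())
b=s["tool_pos"][2]-.045; x,y=.031,.02
u=[(265.5,244.5),(380.5,244.5),(224,337),(421,337)]
c,r=fit([(p,[(-x,y,b),(x,y,b),(-x,y,b+.09),(x,y,b+.09)],u)],[*s["tool_pos"][:2],.08]);print("cover",c,r.round(1).tolist())
t=place([(0,-.09+.024,0)],*v)[0]; print("target",t, "cover-tcp",c[:2]-s["tool_pos"][:2])
yaw=v[2]+np.pi/2+0
d=np.array([t[0]-c[0],t[1]-c[1]]); n=s["tcp_rot"]; w=2*np.arctan2(n[1],n[0])%(2*np.pi); print("toolyaw",w,"turn tool z deg",-np.degrees(v[2]-c[2]))
print("move tool x,y mm", 1e3*(d@[np.cos(w),np.sin(w)]),1e3*(d@[np.sin(w),-np.cos(w)]))
E
python3 m.py
```

```text
[ 0.63903873 -0.12962545  0.21822063] [2.12908585e+00 2.31010224e+00 3.32006973e-05]
clamp [0.63921097 0.09226651 0.0817266 ] [[0.6, 0.5], [-0.6, 0.5], [-2.0, -0.3], [1.7, -0.3]]
cover [ 0.64095212 -0.13007275  0.08074461] [[-0.9, -0.3], [0.6, -0.3], [-2.0, 0.3], [5.8, 0.3]]
target [0.64459892 0.0264868  0.        ] cover-tcp [ 0.00191339 -0.0004473 ]
toolyaw 1.6523049987889842 turn tool z deg -0.05626359794380084
move tool x,y mm 155.74285330078894 16.38152733228921
```

```bash
python3 -m inch '[10,1,0,0,0,0,50, 20,2,0,0,0,0,50, 30,3,0,0,0,0,50, 36,4.4,0,0,0,0,50, 30,3,0,0,0,0,50, 20,2,15,0,0,0,50, 10,1,20,0,0,0,50, 0,0,20,0,0,0,50]'
python3 -m inch '[0,0,10,0,0,0,50, 0,0,0,0,0,0,50, 0,0,0,0,0,0,50, 0,0,0,0,0,0,50, 0,0,0,0,0,0,50, 0,0,0,0,0,0,50, 0,0,0,0,0,0,50, 0,0,0,0,0,0,50]'
python3 - <<'E'
from h import *
for n in ("wrist","scene"):
    im=viewer.read_camera(n); cv2.imwrite(f"pics/{n}3.png",im[:,:,::-1])
w=cv2.imread("pics/wrist3.png");s=cv2.imread("pics/scene3.png")
o=np.zeros((600,800,3),np.uint8);o[:360,:480]=cv2.resize(w,(480,360));o[360:,:400]=cv2.resize(s[230:350,230:430],None,fx=2,fy=2);cv2.imwrite("pics/c3.png",o[:, :])
p=viewer.camera_params("wrist");v=(.6392,.0923,.0817)
print(proj(place([(-.036,-.01,.07),(.036,-.01,.07),(.06,.17,.012),(-.06,.17,.012),(0,.115,.07)],*v),p).round(1).tolist())
E
```

```text
time: 7.4
tool_pos: [0.6429, 0.0302, 0.1632]
tcp_rot: [2.126, 2.313, 0.002]
wrist_force: [0.3, -0.6, -1.8]
width: 0.718
grip_force: 45.7
time: 8.2
tool_pos: [0.6428, 0.0272, 0.1535]
tcp_rot: [2.129, 2.31, 0.0]
wrist_force: [0.4, 0.7, -1.9]
width: 0.722
grip_force: 45.6
[[262.5, 167.7], [382.5, 167.7], [423.0, -149.8], [221.7, -150.1], [322.8, -88.6]]
```

View pics/c3.png

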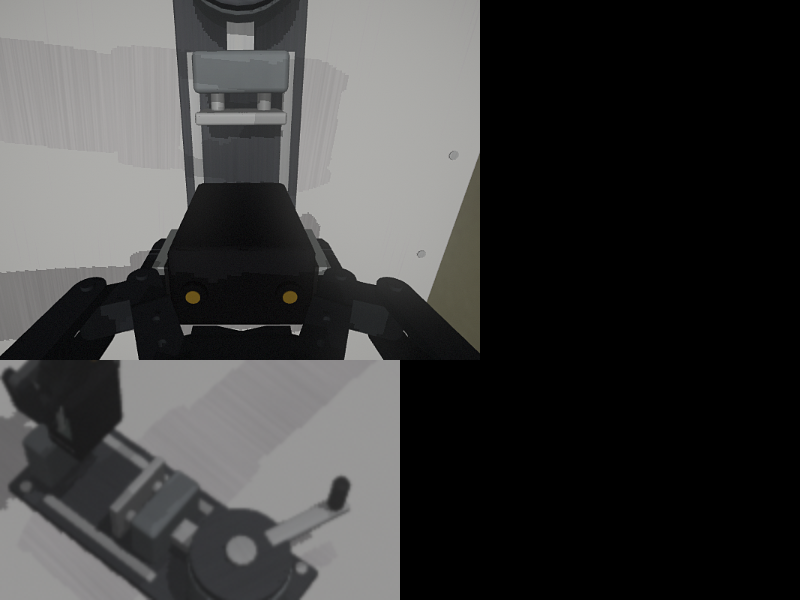

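```bash
python3 -m inch '[2,0,10,0,0,0,50, 0,0,15,0,0,0,50, 0,0,20,0,0,0,50, 0,0,20,0,0,0,50, 0,0,15,0,0,0,50, 0,0,8,0,0,0,50, 0,0,4,0,0,0,50, 0,0,0,0,0,0,50]'
python3 -m inch '[0,0,0,0,0,0,50, 0,0,1,0,0,0,50, 0,0,1,0,0,0,50, 0,0,1,0,0,0,50, 0,0,1,0,0,0,50, 0,0,0,0,0,0,50, 0,0,0,0,0,0,50, 0,0,0,0,0,0,50]'
```

```text
time: 9.1
tool_pos: [0.6423, 0.0293, 0.0606]
tcp_rot: [-2.129, -2.31, 0.001]
wrist_force: [-0.2, 1.0, -2.2]
width: 0.718
grip_force: 45.6
time: 9.9
tool_pos: [0.6425, 0.0293, 0.0572]
tcp_rot: [-2.129, -2.31, 0.0]
wrist_force: [0.8, 0.5, -1.6]
width: 0.721
grip_force: 45.7
```

```bash
python3 -m inch '[0,0,0.5,0,0,0,50, 0,0,0.5,0,0,0,50, 0,0,0.5,0,0,0,50, 0,0,0,0,0,0,50, 0,0,0,0,0,0,50, 0,0,0,0,0,0,50, 0,0,0,0,0,0,50, 0,0,0,0,0,0,50]'
```

```text
time: 10.7
tool_pos: [0.6425, 0.0293, 0.0571]
tcp_rot: [-2.129, -2.31, 0.0]
wrist_force: [-4.5, 0.5, 7.1]
width: 0.722
grip_force: 46.5
```

```bash
python3 -m inch '[0,0,-1,0,0,0,62, 0,0,0,0,0,0,66, 0,0,0,0,0,0,72, 0,0,0,0,0,0,80, 0,0,0,0,0,0,85, 0,0,0,0,0,0,85, 0,0,0,0,0,0,85, 0,0,0,0,0,0,85]'
python3 -m inch '[0,0,-10,0,0,0,85, 0,0,-20,0,0,0,85, 0,0,-30,0,0,0,85, 0,0,-35,0,0,0,85, 0,0,-35,0,0,0,85, 0,0,-35,0,0,0,85, 0,0,-20,0,0,0,85, -30,0,-10,0,0,0,85]'
python3 -m inch '[-20,0,0,0,0,0,0, 0,0,0,0,0,0,0, 0,0,0,0,0,0,0, 0,0,0,0,0,0,0, 0,0,0,0,0,0,0, 0,0,0,0,0,0,0, 0,0,0,0,0,0,0, 0,0,0,0,0,0,0]'
python3 - <<'E'
from h import *
for n in ("wrist","scene"):
    im=viewer.read_camera(n); cv2.imwrite(f"pics/{n}4.png",im[:,:,::-1])
w=cv2.imread("pics/wrist4.png");s=cv2.imread("pics/scene4.png")
o=np.zeros((600,800,3),np.uint8);o[:420,:560]=cv2.resize(w,(560,420));o[360:,400:]=cv2.resize(s[230:350,230:430],None,fx=2,fy=2);cv2.imwrite("pics/c4.png",o)
p=viewer.camera_params("wrist");v=(.6392,.0923,.0817)
print(proj(place([(-.036,-.09,.078),(.036,-.09,.078),(0,.115,.07),(.06,.17,.012),(-.06,.17,.012)],*v),p).round(1).tolist())
E
```

```text
time: 11.5
tool_pos: [0.6425, 0.0293, 0.0566]
tcp_rot: [-2.129, -2.31, 0.0]
wrist_force: [-0.5, -0.8, 1.0]
width: 0.993
grip_force: 0.0
time: 12.3
tool_pos: [0.6465, 0.0019, 0.2565]
tcp_rot: [2.122, 2.311, 0.008]
wrist_force: [1.6, 0.1, 0.1]
width: 0.993
grip_force: 0.0
time: 13.1
tool_pos: [0.6466, -0.0202, 0.2516]
tcp_rot: [-2.128, -2.311, 0.0]
wrist_force: [1.0, 0.3, 0.7]
width: -0.005
grip_force: 0.0
[[280.1, 193.4], [364.0, 193.4], [322.3, -97.1], [396.4, -141.2], [247.7, -141.5]]
```

View pics/c4.png

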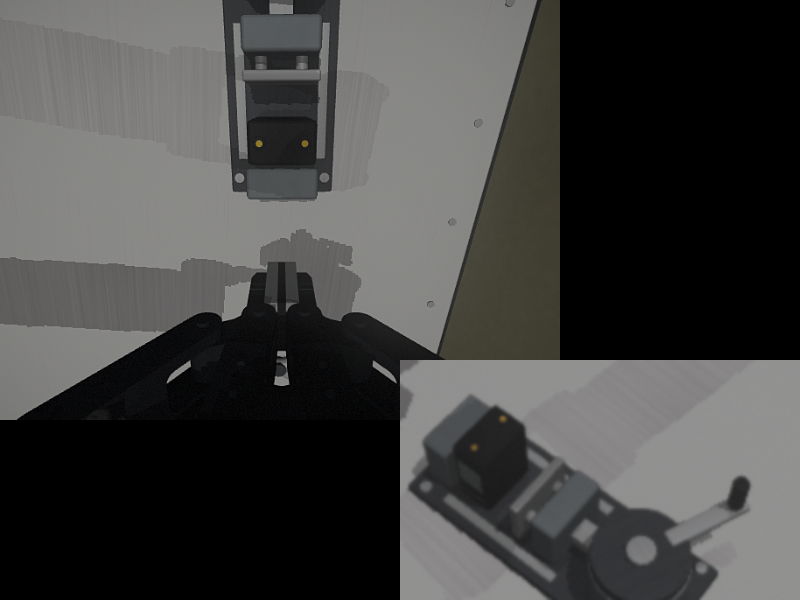

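```bash
python3 -m inch '[20,-7,0,0,0,0,40, 35,-12,0,0,0,0,40, 38,-13,0,0,0,0,40, 40,-14,0,0,0,0,40, 40,-14,0,0,0,0,40, 38,-13,0,0,0,0,40, 35,-12,0,0,0,0,40, 20,-8,0,0,0,0,40]'
python3 -m inch '[0,0,0,0,0,-8.5,40, 0,0,0,0,0,-8.5,40, 0,0,0,0,0,-8.5,40, 0,0,0,0,0,-8.5,40, 0,0,0,0,0,-8.5,40, 0,0,0,0,0,-8.5,40, 0,0,0,0,0,-8.5,40, 0,0,0,0,0,-8.5,40]'
python3 -m inch '[0,0,0,0,0,0,40, 0,0,0,0,0,0,40, 0,0,0,0,0,0,40, 0,0,0,0,0,0,40, 0,0,0,0,0,0,40, 0,0,0,0,0,0,40, 0,0,0,0,0,0,40, 0,0,0,0,0,0,40]'
python3 - <<'E'
from h import *
p=viewer.camera_params("wrist");im=viewer.read_camera("wrist"); cv2.imwrite("pics/w5.png",im[:,:,::-1])
print(proj(np.array([[.5325,.2373,.126],[.5325,.2373,.084],[.6279,.2073,.08]]),p).round(1).tolist(), sensors.read_state()["q"].round(2))
print(go([.5325,.2373,.092],R.from_euler("ZX",[2.836,np.pi]).as_rotvec()))
E
```

```text
time: 14.0
tool_pos: [0.5301, 0.2401, 0.2519]
tcp_rot: [-2.126, -2.312, -0.001]
wrist_force: [-0.4, -0.2, -0.0]
width: 0.472
grip_force: 0.0
time: 14.8
tool_pos: [0.5314, 0.2377, 0.2518]
tcp_rot: [-0.463, -3.107, -0.001]
wrist_force: [0.1, -0.8, 0.3]
width: 0.471
grip_force: 0.0
time: 15.6
tool_pos: [0.5322, 0.2369, 0.2517]
tcp_rot: [-0.473, -3.106, 0.0]
wrist_force: [0.5, 0.1, -0.4]
width: 0.469
grip_force: 0.0
[[320.3, 233.1], [320.4, 219.2], [320.3, 319.6]] [ 0.38  0.08  1.78  0.    1.28 -0.89]
(array([ -0.2,   0.4, 159.7]), array([-0.  , -0.  ,  0.17]))
```

View pics/w5.png

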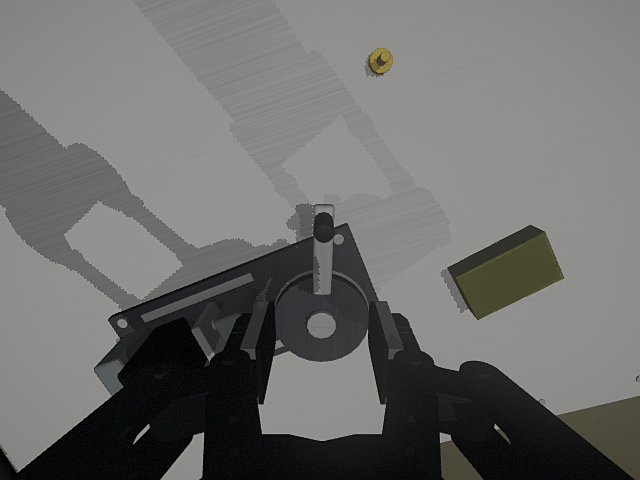

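```bash
python3 -m inch '[0,0.5,10,0,0,0,40, 0,0,20,0,0,0,40, 0,0,25,0,0,0,40, 0,0,30,0,0,0,40, 0,0,30,0,0,0,40, 0,0,25,0,0,0,40, 0,0,15,0,0,0,40, 0,0,5,0,0,0,40]'
python3 -m inch '[0,0,0,0,0,0,30, 0,0,0,0,0,0,24, 0,0,0,0,0,0,16, 0,0,0,0,0,0,12, 0,0,0,0,0,0,10, 0,0,0,0,0,0,10, 0,0,0,0,0,0,10, 0,0,0,0,0,0,10]' 25
python3 -c "
from h import *
s=sensors.read_state();print(s['tool_pos'],s['wrist_force'],s['width'])"
```

```text
time: 16.45
tool_pos: [0.5307, 0.2368, 0.0891]
tcp_rot: [-0.473, -3.102, 0.003]
wrist_force: [0.1, 0.5, -0.8]
width: 0.468
grip_force: 0.0
time: 17.25
tool_pos: [0.5337, 0.238, 0.0934]
tcp_rot: [0.473, 3.103, 0.003]
wrist_force: [-0.0, 1.0, 5.9]
width: 0.172
grip_force: 24.8
[0.53367761 0.23800905 0.09341231] [-0.02050066  0.97032548  5.9192776 ] 0.17221983839259603
```

```bash
python3 -m inch '[-0.2,-5,0,0,0,-2.87,10, -0.5,-10,0,0,0,-5.73,10, -0.5,-10,0,0,0,-5.73,10, -0.5,-10,0,0,0,-5.73,10, -0.5,-10,0,0,0,-5.73,10, -0.5,-10,0,0,0,-5.73,10, -0.5,-10,0,0,0,-5.73,10, -0.5,-10,0,0,0,-5.73,10]' 
python3 -c "
from h import *
s=sensors.read_state();A=R.from_rotvec(s['tcp_rot']);d=s['tool_pos'][:2]-[.6279,.2073];print('tool force',A.inv().apply(s['wrist_force']).round(1),np.hypot(*d),np.arctan2(d[1],d[0])-np.pi-.0817)"
```

```text
time: 18.05
tool_pos: [0.5373, 0.1665, 0.0934]
tcp_rot: [-0.703, 3.062, 0.007]
wrist_force: [-5.7, 6.3, 9.0]
width: 0.182
grip_force: 25.4
tool force [ 2.4  8.2 -9. ] 0.09936469333767732 -5.941276962247471
```

```bash
cat > f.py <<'E'
from h import *
s=sensors.read_state();A=R.from_rotvec(s['tcp_rot']);d=s['tool_pos'][:2]-[.6279,.2073];x=A.apply([1,0,0])
w=lambda a:(a+np.pi)%(2*np.pi)-np.pi
print('tool force',A.inv().apply(s['wrist_force']).round(1),'r',np.hypot(*d).round(4),'theta',w(np.arctan2(d[1],d[0])-np.pi-.0817).round(3),'yaw theta',w(np.arctan2(x[1],x[0])-np.pi-.0817).round(3))
E
python3 -m inch '[-0.5,-10,0,0,0,-5.73,10, -0.5,-10,0,0,0,-5.73,10, -0.5,-9,0,0,0,-5.2,10, -0.2,-4,0,0,0,-2.3,10, 0,0,0,0,0,0,10, 0,0,0,0,0,0,10, 0,0,0,0,0,0,10, 0,0,0,0,0,0,10]'; python3 f.py
python3 -m inch '[-0.2,5,0,0,0,2.87,10, -0.5,10,0,0,0,5.73,10, -0.5,10,0,0,0,5.73,10, -0.5,10,0,0,0,5.73,10, -0.5,10,0,0,0,5.73,10, -0.5,10,0,0,0,5.73,10, -0.5,10,0,0,0,5.73,10, -0.5,10,0,0,0,5.73,10]'; python3 f.py
```

```text
time: 18.85
tool_pos: [0.556, 0.1387, 0.0933]
tcp_rot: [1.192, -2.906, -0.004]
wrist_force: [-6.2, 3.8, 12.2]
width: 0.178
grip_force: 25.5
tool force [  1.8   7.  -12.1] r 0.0994 theta 0.68 yaw theta 0.697
time: 19.65
tool_pos: [0.5286, 0.2051, 0.0934]
tcp_rot: [-0.039, 3.14, -0.001]
wrist_force: [-0.8, -2.4, 7.6]
width: 0.18
grip_force: 25.3
tool force [ 0.9 -2.4 -7.6] r 0.0993 theta -0.06 yaw theta -0.057
```

```bash
python3 -m inch '[-0.5,10,0,0,0,5.73,10, -0.5,10,0,0,0,5.73,10, -0.5,10,0,0,0,5.73,10, -0.5,10,0,0,0,5.73,10, -0.5,10,0,0,0,5.73,10, -0.5,10,0,0,0,5.73,10, -0.1,2,0,0,0,1.15,10, 0,0,0,0,0,0,10]'; python3 f.py
python3 - <<'E'
from h import *
for n in ("top","scene"):
    im=viewer.read_camera(n); cv2.imwrite(f"pics/{n}6.png",im[:,:,::-1])
t=cv2.imread("pics/top6.png");s=cv2.imread("pics/scene6.png")
o=np.zeros((600,800,3),np.uint8);o[:320,:520]=cv2.resize(t[180:260,225:355],None,fx=4,fy=4);o[360:,400:]=cv2.resize(s[230:350,230:430],None,fx=2,fy=2);cv2.imwrite("pics/c6.png",cv2.convertScaleAbs(o,alpha=1.5))
E
```

```text
time: 20.45
tool_pos: [0.547, 0.2643, 0.0934]
tcp_rot: [0.913, 3.003, 0.003]
wrist_force: [1.0, 0.2, 6.5]
width: 0.177
grip_force: 25.2
tool force [-0.7  0.7 -6.5] r 0.099 theta -0.696 yaw theta -0.672
```

View pics/c6.png

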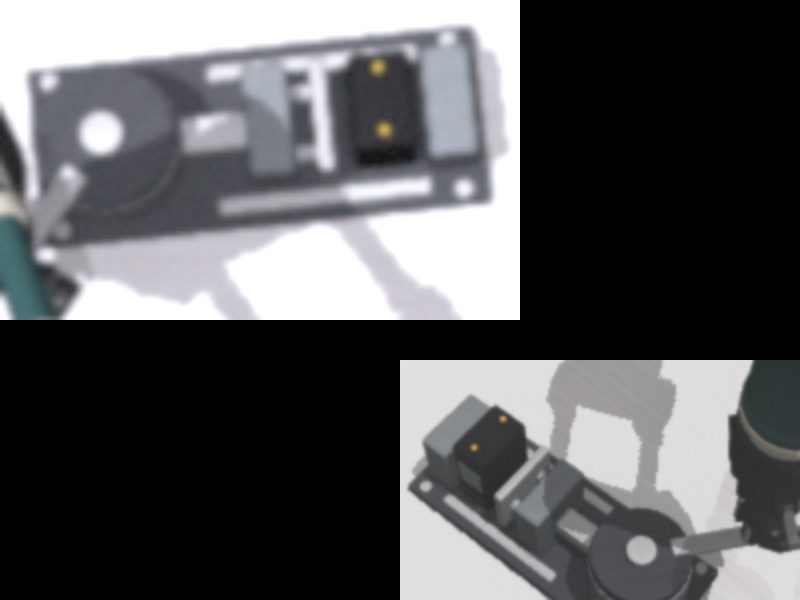

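```bash
python3 -m inch '[-0.2,-5,0,0,0,-2.87,10, -0.5,-10,0,0,0,-5.73,10, -0.5,-10,0,0,0,-5.73,10, -0.5,-10,0,0,0,-5.73,10, -0.5,-10,0,0,0,-5.73,10, -0.5,-10,0,0,0,-5.73,10, -0.5,-10,0,0,0,-5.73,10, -0.5,-10,0,0,0,-5.73,10]'; python3 f.py
python3 -m inch '[-0.3,-7,0,0,0,-4,10, -0.3,-7,0,0,0,-4,10, -0.3,-7,0,0,0,-4,10, -0.3,-6,0,0,0,-3.5,10, 0,0,0,0,0,0,10, 0,0,0,0,0,0,10, 0,0,0,0,0,0,10, 0,0,0,0,0,0,10]'; python3 f.py
python3 - <<'E'
from h import *
for n in ("top","scene"):
    im=viewer.read_camera(n); cv2.imwrite(f"pics/{n}7.png",im[:,:,::-1])
t=cv2.imread("pics/top7.png");s=cv2.imread("pics/scene7.png")
o=np.zeros((600,800,3),np.uint8);o[:320,:520]=cv2.resize(t[180:260,225:355],None,fx=4,fy=4);o[360:,400:]=cv2.resize(s[230:350,230:430],None,fx=2,fy=2);cv2.imwrite("pics/c7.png",cv2.convertScaleAbs(o,alpha=1.5))
E
```

```text
time: 21.35
tool_pos: [0.5295, 0.1945, 0.0934]
tcp_rot: [-0.256, 3.13, 0.008]
wrist_force: [-2.8, 8.6, 8.1]
width: 0.177
grip_force: 25.5
tool force [ 1.3  9.  -8. ] r 0.0993 theta 0.048 yaw theta 0.081
time: 22.15
tool_pos: [0.5367, 0.1679, 0.0933]
tcp_rot: [0.67, -3.069, -0.005]
wrist_force: [-5.0, 4.6, 10.8]
width: 0.177
grip_force: 25.8
tool force [  2.6   6.3 -10.7] r 0.0993 theta 0.326 yaw theta 0.348
```

View pics/c7.png

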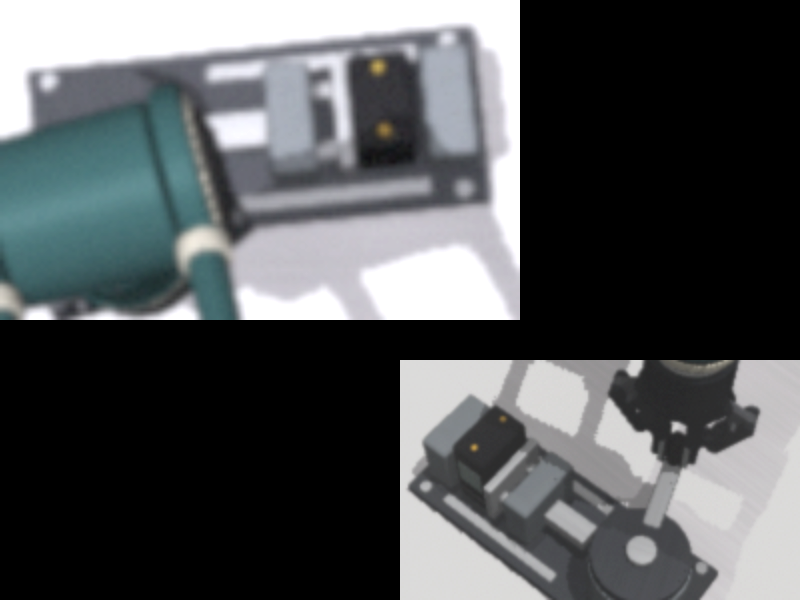

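```bash
python3 -m inch '[-0.3,-7,0,0,0,-4,10, -0.3,-7,0,0,0,-4,10, -0.3,-7,0,0,0,-4,10, -0.3,-7,0,0,0,-4,10, -0.3,-7,0,0,0,-4,10, 0,0,0,0,0,0,10, 0,0,0,0,0,0,10, 0,0,0,0,0,0,10]'; python3 f.py
cat > j.py <<'E'
from h import *
import sys
n=sys.argv[1] if len(sys.argv)>1 else None
S=viewer.camera_params("scene");T=viewer.camera_params("top");v=(.6373,.0927,.0817)
if n:
    for c in ("top","scene"): cv2.imwrite(f"pics/{c}{n}.png",viewer.read_camera(c)[:,:,::-1])
def rect(name,c,z,yc=True): # metric rectification of plane z in the clamp frame: 4 px/mm, x -45..45, y -100..60
    p=T if c=="top" else S
    q=[(-.045,-.1),(.045,-.1),(.045,.06),(-.045,.06)]
    src=proj(place([(a,b,z) for a,b in q],*v),p).astype(np.float32)
    H=cv2.getPerspectiveTransform(src,np.float32([(0,0),(0,360),(640,360),(640,0)]))
    return cv2.warpPerspective(cv2.imread(f"pics/{name}.png",0),H,(640,360),flags=cv2.INTER_CUBIC)
for c in ("top","scene"):
    a=rect(c+"0",c,.076)
    # profiles along y (columns), averaged over the middle x: light edges
    for m in ["0","4","6","7"]+([n] if n else []):
        if m=="4" and c=="top": continue
        r=rect(c+m,c,.076)[100:260].astype(float); g=np.gradient(cv2.GaussianBlur(r,(9,1),0).mean(0))
        from scipy.signal import find_peaks
        k=find_peaks(abs(g),height=.8,distance=6)[0]; print(c,m,[(round(float(i/4-100),1),round(float(g[i]),1)) for i in k])
E
python3 j.py 8
```

```text
time: 23.05
tool_pos: [0.5562, 0.1385, 0.0933]
tcp_rot: [1.192, -2.905, -0.004]
wrist_force: [-7.5, 2.7, 13.2]
width: 0.182
grip_force: 25.9
tool force [  3.4   7.3 -13.1] r 0.0993 theta 0.683 yaw theta 0.697
top 0 [(-90.5, -2.3), (-30.8, -0.8), (-10.5, 4.2), (0.0, -3.4), (15.5, 2.1), (55.8, -1.2)]
top 6 [(-90.0, -3.1), (-66.8, 0.9), (-59.5, -0.8), (-29.0, 4.6), (-19.0, -3.8), (-4.0, 1.8)]
top 7 [(-90.0, -2.9), (-43.2, 4.6), (-32.5, -3.7), (-17.8, 2.1), (13.8, 0.8), (45.2, -2.3), (56.0, 2.0)]
top 8 [(-90.5, -2.3), (-49.5, 4.2), (-39.8, -3.0), (-24.8, 1.7), (0.2, -2.5), (9.8, 2.7), (16.2, -1.1), (35.2, -1.2), (42.2, 1.2)]
scene 0 [(-92.2, -1.8), (-9.8, 3.8), (-0.8, -4.2), (15.5, 1.2), (42.8, -2.4), (52.0, 2.3)]
scene 4 [(-95.5, -3.0), (-21.0, 1.0), (-9.8, 3.1), (-0.5, -3.4), (15.2, 1.4), (42.8, -2.6), (52.0, 2.6)]
scene 6 [(-95.5, -3.6), (-28.8, 5.8), (-19.5, -4.6), (-4.0, 1.3), (23.5, -1.4), (34.8, 1.3)]
scene 7 [(-95.5, -3.5), (-42.5, 5.8), (-33.2, -4.3), (-17.5, 1.6), (9.8, -2.5), (20.8, 2.3)]
scene 8 [(-82.2, -0.9), (-49.0, 5.3), (-40.0, -3.6), (-24.8, 1.2), (2.8, -2.3), (13.8, 2.3), (58.5, -1.9)]
```

```bash
python3 -m inch '[-0.2,5,0,0,0,2.87,10, -0.5,10,0,0,0,5.73,10, -0.5,10,0,0,0,5.73,10, -0.5,10,0,0,0,5.73,10, -0.5,10,0,0,0,5.73,10, -0.5,10,0,0,0,5.73,10, -0.5,10,0,0,0,5.73,10, 0,0,0,0,0,0,10]'; python3 f.py
python3 -m inch '[-0.2,-5,0,0,0,-2.87,10, -0.3,-7,0,0,0,-4,10, -0.3,-7,0,0,0,-4,10, -0.3,-7,0,0,0,-4,10, -0.3,-7,0,0,0,-4,10, -0.3,-7,0,0,0,-4,10, 0,0,0,0,0,0,10, 0,0,0,0,0,0,10]'; python3 f.py; python3 j.py 9 | grep -E ' (0|9)'
```

```text
time: 23.95
tool_pos: [0.5293, 0.1964, 0.0933]
tcp_rot: [-0.201, 3.135, 0.002]
wrist_force: [-3.5, 0.6, 10.8]
width: 0.182
grip_force: 25.7
tool force [  3.4   1.1 -10.8] r 0.0992 theta 0.028 yaw theta 0.046
time: 24.75
tool_pos: [0.5411, 0.1592, 0.0933]
tcp_rot: [0.819, -3.031, -0.005]
wrist_force: [-8.3, 4.7, 14.4]
width: 0.179
grip_force: 26.1
tool force [  4.8   8.4 -14.4] r 0.0993 theta 0.424 yaw theta 0.446
top 0 [(-90.5, -2.3), (-30.8, -0.8), (-10.5, 4.2), (0.0, -3.4), (15.5, 2.1), (55.8, -1.2)]
top 6 [(-90.0, -3.1), (-66.8, 0.9), (-59.5, -0.8), (-29.0, 4.6), (-19.0, -3.8), (-4.0, 1.8)]
top 7 [(-90.0, -2.9), (-43.2, 4.6), (-32.5, -3.7), (-17.8, 2.1), (13.8, 0.8), (45.2, -2.3), (56.0, 2.0)]
top 9 [(-90.8, -2.3), (-49.8, 4.5), (-39.8, -3.9), (-29.8, 2.0), (1.2, 0.9), (32.0, -2.7), (42.0, 2.0), (48.5, -1.2)]
scene 0 [(-92.2, -1.8), (-9.8, 3.8), (-0.8, -4.2), (15.5, 1.2), (42.8, -2.4), (52.0, 2.3)]
scene 9 [(-87.5, 0.8), (-82.8, -0.8), (-49.5, 5.5), (-40.5, -4.0), (-30.0, 1.8), (-2.2, -2.5), (9.2, 2.2), (54.0, -2.2)]
```

```bash
python3 -m inch '[-0.1,-3,0,0,0,-1.7,10, -0.1,-3,0,0,0,-1.7,10, 0,0,0,0,0,0,10, 0,0,0,0,0,0,10, 0,0,0,0,0,0,10, 0,0,0,0,0,0,10, 0,0,0,0,0,0,10, 0,0,0,0,0,0,10]'; python3 f.py; python3 j.py 10 | grep -E ' 10 '
```

```text
time: 25.65
tool_pos: [0.5438, 0.1545, 0.0933]
tcp_rot: [0.908, -3.004, -0.006]
wrist_force: [-10.4, 5.2, 13.7]
width: 0.178
grip_force: 26.2
tool force [  5.8  10.1 -13.6] r 0.0993 theta 0.479 yaw theta 0.505
top 10 [(-90.8, -2.3), (-49.5, 4.4), (-39.8, -3.9), (-30.5, 1.9), (0.8, 1.0), (24.2, -2.8), (34.5, 2.0), (40.8, -0.9), (58.8, -0.8)]
scene 10 [(-82.8, -0.8), (-49.5, 5.5), (-40.5, -3.9), (-30.8, 1.9), (-3.2, -2.4), (8.2, 2.2), (53.2, -2.0)]
```

```bash
python3 -m inch '[0,0.5,0,0,0,0,16, 0,0.5,0,0,0,0,22, 0,0,0,0,0,0,30, 0,0,0,0,0,0,40, 0,0,0,0,0,0,40, 0,0,0,0,0,0,40, 0,0,0,0,0,0,40, 0,0,0,0,0,0,40]'
python3 -m inch '[0,0,-5,0,0,0,40, 0,0,-15,0,0,0,40, 0,0,-25,0,0,0,40, 0,0,-30,0,0,0,40, 0,0,-30,0,0,0,40, 0,0,-30,0,0,0,40, 20,0,-15,0,0,0,40, 30,0,0,0,0,0,40]'
python3 -m inch '[35,0,0,0,0,0,40, 35,0,0,0,0,0,40, 20,0,0,0,0,0,40, 0,0,0,0,0,0,40, 0,0,0,0,0,0,40, 0,0,0,0,0,0,40, 0,0,0,0,0,0,40, 0,0,0,0,0,0,40]'
python3 j.py 11 | grep -E ' 11 '
python3 - <<'E'
from h import *
x,y,h=.031,.02,.09
t=cv2.imread("pics/top11.png"); print(t[180:250,225:355].max(2)[24:34,90:104].min())
# gold dots on the cover's top, and bystander changes
for c in ("top","scene"):
    a=cv2.imread(f"pics/{c}0.png").astype(int);b=cv2.imread(f"pics/{c}11.png").astype(int)
    boxes={"top":dict(shield=(150,180,60,45),screw=(200,288,18,16),plier=(425,150,45,75)),"scene":dict(shield=(380,395,85,75),screw=(452,298,22,22),plier=(110,190,90,60))}[c]
    for k,(X,Y,W,H) in boxes.items():
        A=a[Y:Y+H,X:X+W].mean(2).astype(np.float32);B=b[Y:Y+H,X:X+W].mean(2).astype(np.float32);print(c,k,abs(A-B).mean().round(2),np.round(cv2.phaseCorrelate(A,B)[0],2))
T=viewer.camera_params("top")
hs=cv2.cvtColor(cv2.imread("pics/top11.png"),cv2.COLOR_BGR2HSV);m=cv2.inRange(hs,(10,120,70),(35,255,255));m[:, :300]=0;m[:,355:]=0
n,_,st,ce=cv2.connectedComponentsWithStats(m)
for i in range(1,n):
    w=ray(ce[i],.09,T)[:2]-[.6355,.0911]; a=-.0817;print(st[i,4],(np.array([[np.cos(a),-np.sin(a)],[np.sin(a),np.cos(a)]])@w*1e3).round(1))
E
```

```text
time: 26.55
tool_pos: [0.5454, 0.1534, 0.0916]
tcp_rot: [0.908, -3.007, 0.0]
wrist_force: [-0.5, 1.0, -0.9]
width: 0.467
grip_force: 0.1
time: 27.35
tool_pos: [0.5067, 0.1266, 0.2472]
tcp_rot: [-0.907, 2.998, -0.001]
wrist_force: [-0.0, -1.0, 0.7]
width: 0.464
grip_force: 0.0
time: 28.15
tool_pos: [0.4294, 0.0764, 0.2417]
tcp_rot: [0.909, -3.007, -0.0]
wrist_force: [0.6, 0.3, 0.3]
width: 0.465
grip_force: 0.0
top 11 [(-92.5, -2.5), (-74.2, 0.8), (-49.8, 4.5), (-39.5, -4.1), (-30.8, 2.1), (1.0, 0.9), (44.0, -2.7)]
scene 11 [(-49.5, 5.6), (-40.5, -4.1), (-30.5, 1.7), (-3.2, -2.3), (8.2, 2.2), (53.2, -2.0)]
34
top shield 3.96 [0.01 0.49]
top screw 4.51 [-0.35 -0.  ]
top plier 4.48 [0.49 0.38]
scene shield 3.76 [-0.    0.53]
scene screw 4.31 [ 0.   -0.01]
scene plier 4.46 [ 0.02 -0.  ]
8 [ 25.4 -68.9]
5 [-15.6 -68.7]
```

```bash
python3 -c "
from workcell import job
print(job.finish_job())"
```

```text
the job is handed in; nothing more can be done
None
```

The cover stands upright between the jaws, gripped with the sprung plate pressed in about 6 mm. The handle grips counter-clockwise, the screw, plier and shield look unmoved, and I let go and handed the job in at about 28 s (no verdict was shown).

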